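# Transfer the welding-fixture parts to the new rack in order of use

### The job

Four steel fixture parts stand in the blue, rubber-padded rack in the order in which the welder will need them, counted from the end with the orange handle. Move all four to the empty aluminium rack in the same order counted from its own orange handle (the part nearest the handle goes to the bay nearest the handle, and so on), each standing upright and flat on the floor of its own bay. Do not let any part topple on the way.

Things in the scene. Friction and masses are not known exactly. Their poses are not given: they have to be found in the camera images.
- old_rack: Old rack, blue, a rubber pad in each bay, full at the start: fixed tray 70 (x) by 300 mm (y), any yaw; four bays, 62 by 62 mm inside, in a row along y, centred at y -99, -33, 33, 99 mm. Bay floors 10 mm above the table; 4 mm thick lips and ribs round the bays rise to 15 mm. Orange handle hoop (55 mm tall) across its +y end, at y 150 mm. Origin: middle of the row, at table height; z up.
- new_rack: New rack, aluminium, no pads, empty at the start: fixed tray 70 (x) by 300 mm (y), any yaw; four bays, 62 by 62 mm inside, in a row along y, centred at y -99, -33, 33, 99 mm. Bay floors 10 mm above the table; 4 mm thick lips and ribs round the bays rise to 15 mm. Orange handle hoop (55 mm tall) across its +y end, at y 150 mm. Origin: middle of the row, at table height; z up.
- vblock: V-block, steel: 42 mm (x) by 44 mm (y) by 42 mm tall, with a V groove 18 mm deep in its top that runs along its y axis; its two x faces are flat and upright over the full height (grip width 42 mm). About 0.30 kg, loose. Origin: centre of its underside; z up. Starts upright on its pad, x axis within 9 degrees of the old rack's x axis.
- tstop: T-shaped steel stop: a flat foot 44 by 44 mm, 10 mm thick, with one upright web across its middle, 14 mm thick (x) by 44 mm long (y), that rises to 52 mm above the underside; grip the web across its x faces (14 mm). About 0.26 kg, loose. Origin: centre of its underside; z up. Starts upright on its pad, x axis within 9 degrees of the old rack's x axis.
- hexspacer: hexagonal steel spacer standing on end, with a dark bore in its top: 38 mm across flats, 44 mm across corners, 46 mm tall; one pair of flats faces its x axis (grip width 38 mm). About 0.36 kg, loose. Origin: centre of its underside; z up. Starts upright on its pad, x axis within 9 degrees of the old rack's x axis.
- pillar: round steel support pillar: foot disc of diameter 44 mm, 10 mm thick, above it a stem of diameter 26 mm from 13 to 52 mm above the underside, then a cone to the top at 62 mm; grip the stem. About 0.24 kg, loose. Origin: centre of its underside; z up. Starts upright on its pad, x axis within 9 degrees of the old rack's x axis.
- pad_vblock: The black rubber pad, 56 by 56 by 3 mm, fixed in the old rack's bay in which the vblock starts; it stays there and so keeps the record of the start order. Origin: centre of its underside, on the bay floor; axes parallel to the old rack's.
- pad_tstop: The black rubber pad, 56 by 56 by 3 mm, fixed in the old rack's bay in which the tstop starts; it stays there and so keeps the record of the start order. Origin: centre of its underside, on the bay floor; axes parallel to the old rack's.
- pad_hexspacer: The black rubber pad, 56 by 56 by 3 mm, fixed in the old rack's bay in which the hexspacer starts; it stays there and so keeps the record of the start order. Origin: centre of its underside, on the bay floor; axes parallel to the old rack's.
- pad_pillar: The black rubber pad, 56 by 56 by 3 mm, fixed in the old rack's bay in which the pillar starts; it stays there and so keeps the record of the start order. Origin: centre of its underside, on the bay floor; axes parallel to the old rack's.

How it is judged (in metres and radians):
At the end, for the whole second after the job is handed in: Each part is in the new-rack bay with the same place from the handle as its start pad has in the old rack: within 15 mm of the bay centre along both rack axes, underside within 3 mm of the bay floor, tilt below 0.08 rad, at rest (below 0.02 m/s, 0.2 rad/s) (x of vblock in the frame of new_rack between -0.015 and 0.015 m and z of vblock in the frame of new_rack between 0.007 and 0.013 m and angle between each of vblock, tstop, hexspacer, pillar's own z axis and vertical below 0.08 rad and linear speed of each of vblock, tstop, hexspacer, pillar below 0.02 m/s and angular speed of each of vblock, tstop, hexspacer, pillar below 0.2 rad/s and ((y of pad_vblock in the frame of old_rack between -0.119 and -0.079 m and y of vblock in the frame of new_rack between -0.114 and -0.084 m) or (y of pad_vblock in the frame of old_rack between -0.053 and -0.013 m and y of vblock in the frame of new_rack between -0.048 and -0.018 m) or (y of pad_vblock in the frame of old_rack between 0.013 and 0.053 m and y of vblock in the frame of new_rack between 0.018 and 0.048 m) or (y of pad_vblock in the frame of old_rack between 0.079 and 0.119 m and y of vblock in the frame of new_rack between 0.084 and 0.114 m)) and x of tstop in the frame of new_rack between -0.015 and 0.015 m and z of tstop in the frame of new_rack between 0.007 and 0.013 m and ((y of pad_tstop in the frame of old_rack between -0.119 and -0.079 m and y of tstop in the frame of new_rack between -0.114 and -0.084 m) or (y of pad_tstop in the frame of old_rack between -0.053 and -0.013 m and y of tstop in the frame of new_rack between -0.048 and -0.018 m) or (y of pad_tstop in the frame of old_rack between 0.013 and 0.053 m and y of tstop in the frame of new_rack between 0.018 and 0.048 m) or (y of pad_tstop in the frame of old_rack between 0.079 and 0.119 m and y of tstop in the frame of new_rack between 0.084 and 0.114 m)) and x of hexspacer in the frame of new_rack between -0.015 and 0.015 m and z of hexspacer in the frame of new_rack between 0.007 and 0.013 m and ((y of pad_hexspacer in the frame of old_rack between -0.119 and -0.079 m and y of hexspacer in the frame of new_rack between -0.114 and -0.084 m) or (y of pad_hexspacer in the frame of old_rack between -0.053 and -0.013 m and y of hexspacer in the frame of new_rack between -0.048 and -0.018 m) or (y of pad_hexspacer in the frame of old_rack between 0.013 and 0.053 m and y of hexspacer in the frame of new_rack between 0.018 and 0.048 m) or (y of pad_hexspacer in the frame of old_rack between 0.079 and 0.119 m and y of hexspacer in the frame of new_rack between 0.084 and 0.114 m)) and x of pillar in the frame of new_rack between -0.015 and 0.015 m and z of pillar in the frame of new_rack between 0.007 and 0.013 m and ((y of pad_pillar in the frame of old_rack between -0.119 and -0.079 m and y of pillar in the frame of new_rack between -0.114 and -0.084 m) or (y of pad_pillar in the frame of old_rack between -0.053 and -0.013 m and y of pillar in the frame of new_rack between -0.048 and -0.018 m) or (y of pad_pillar in the frame of old_rack between 0.013 and 0.053 m and y of pillar in the frame of new_rack between 0.018 and 0.048 m) or (y of pad_pillar in the frame of old_rack between 0.079 and 0.119 m and y of pillar in the frame of new_rack between 0.084 and 0.114 m))); the robot touches nothing.
It fails at once if a part topples or is tipped by more than 0.7 rad (angle between any of vblock, tstop, hexspacer, pillar's own z axis and vertical above 0.7 rad).
It also fails if it takes over 112 s, if anything falls off the work surface, if the arm or the gripper's body presses on something with over 40 N, if the wrist force passes 120 N, or if a joint passes its speed limit or range.

### The arm

A 7-joint arm with a two-finger parallel gripper is mounted at the origin on the work surface. World frame = base frame: x ahead of the robot, y to its left, z up, the work surface at z = 0. Lengths are in mm, angles in rad, forces in N, time in s.
With the tool pointing down it reaches from about 425 to 875 mm from the base axis. Payload 4.7 kg.
Tool frame: the origin (TCP) lies at the very end of the fingers, on their centre line; the grasp point (between the pads) lies 19 mm behind it; z points along the fingers, y is the line along which they close (so a half turn about z gives the same grasp; the last joint's range is limited). The gripper opens to 87 mm and grips with 3 to 60 N. Pads are 19 mm wide; open, the fingers measure 117 mm over their backs; the gripper's body (75 mm by 190 mm) begins 51 mm behind the grasp point.
Start: joints at [1.175, 0.321, -0.07, 1.45, 0.023, 1.371, -0.057], TCP at [258.96, -596.209, 222.587] pointing down, gripper open.
Joint ranges: [-2.86, 2.86], [-0.3, 2.09], [-1.38, 1.24], [0.06, 2.45], [-1.56, 4.7], [0.09, 2.05], [-2.69, 2.69]. Speed limits (rad/s): [2.57, 2.57, 3.14, 3.14, 3.14, 3.14, 3.14].

### API

Orientations are given as a unit quaternion [w, x, y, z].
In Python, from workcell import env gives the robot as it stands. Calls block until the motion is done:
- env.goto(position, orientation): joint-space move of the TCP to a pose.
- env.line_to(position, rate=150, orientation=None, threshold=None): straight line of the TCP; orientation=None keeps the orientation; rate is the mean speed in mm/s. With threshold (N) it stops when the force on the tool has changed by that much, and returns True; else False.
- env.move_joints(angles): joint-space move.
- env.grip(opening, force=None): opening from 0.0 (shut) to 1.0 (fully open); force is the grip in N (None keeps the last); returns when the fingers have stopped.
- env.sleep(seconds).
- env.ik(position, orientation): joint angles nearest the present ones, or None.
- env.capture(name): name is "scene" or "top"; returns a dict with "color" (400x640x3 uint8, red, green, blue), "mtx" (3x3 intrinsics, pixels), "world_from_camera" (4x4, takes a point from camera to world coordinates). Camera axes: x right, y down, z forward; pixel columns grow to the right and rows downward; lengths in mm; the calibration is good to about 2 mm. A picture is of the moment at which its call begins. There is no depth.
A pose or a line that the arm cannot do raises env.MotionError and nothing moves.
- env.hand_in(): hands the job in; it is judged then, once.
Readings, each from a call of its own:
- env.current_time_s(): time.
- env.current_joints(): joint angles.
- env.current_joint_vel(): joint speeds.
- env.current_effort(): joint torques, N m.
- env.current_position(): TCP position.
- env.current_eef_rot(): TCP orientation.
- env.current_force(): force on the tool from outside, world axes, zero at the start.
- env.current_torque(): the same for the moment, N m.
- env.current_opening(): opening from 0.0 (shut) to 1.0 (fully open).
- env.current_gripper_force(): force on a finger pad.
Only numpy, scipy, OpenCV 4.12 (cv2) and the standard library are available. Lean on these libraries where they do the work, as an engineer would, in place of code of your own. Each camera call takes 0.05 s, during which the arm holds its last target. There are 200 camera calls.

## Working session

There is one attempt and no reset: what is moved stays moved. The work goes in short steps, each a Python script; the robot and the scene stay as the last script left them, time stands still between calls to the robot, and variables do not carry over. Pictures are saved under pics/ and viewed, at most 14 in all, crops included, and the job is handed in when it is done.

```bash
mkdir -p pics; python3 - <<'E'
from workcell import env
import cv2,numpy as np
for n in("top","scene"):
    c=env.capture(n); cv2.imwrite(f"pics/{n}0.png",c["color"][:,:,::-1]); print(n,c["mtx"].tolist(),np.round(c["world_from_camera"],3).tolist())
print(env.current_eef_rot(),env.current_time_s())
E
```

```text
top [[488.32038994751076, 0.0, 322.0672752443382], [0.0, 488.32038994751076, 195.2084678998472], [0.0, 0.0, 1.0]] [[-0.014, -0.986, 0.168, 345.521], [-0.999, 0.008, -0.033, -1.616], [0.031, -0.168, -0.985, 1009.059], [0.0, 0.0, 0.0, 1.0]]
scene [[477.12164492111515, 0.0, 320.01927954876567], [0.0, 477.12164492111515, 195.6905668146204], [0.0, 0.0, 1.0]] [[0.316, 0.691, -0.65, 1130.522], [0.949, -0.225, 0.222, -201.18], [0.007, -0.687, -0.727, 704.878], [0.0, 0.0, 0.0, 1.0]]
[-8.40887406e-04  9.79072346e-01  2.03510654e-01 -2.16664893e-04] 0.1
```

View pics/top0.png

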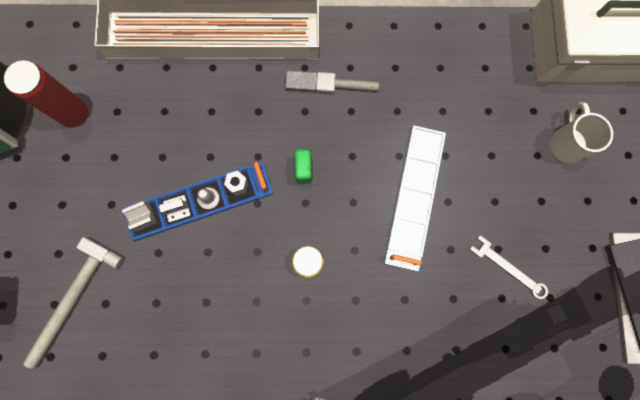

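View pics/scene0.png

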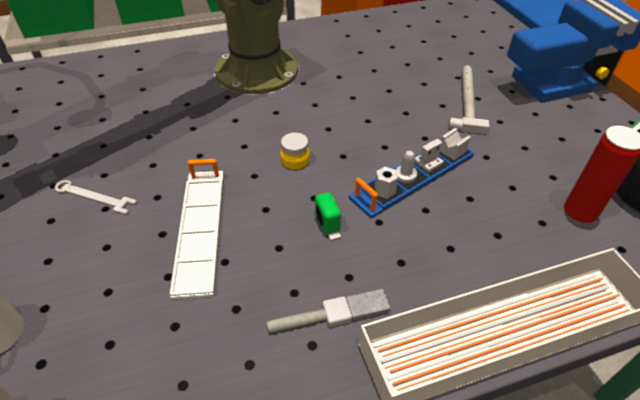

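The top view shows the old rack at about (197,200) px with its handle at the right end (261,176). From the handle the order is hexspacer (235,183), pillar (207,196), tstop (175,208), vblock (140,215). The new rack is at about (416,198) px with its handle at the bottom (405,260).

Next I'll enlarge both views to locate the rack and part features.

```bash
cat > h.py <<'E'
import cv2,numpy as np
from workcell import env
def ray(c,px):
    T=np.array(c["world_from_camera"]);p=np.atleast_2d(np.array(px,float))
    d=np.c_[(p-c["mtx"][[0,1],[2,2]])/c["mtx"][0,0],np.ones(len(p))]@T[:3,:3].T
    return T[:3,3],d
def onz(c,px,z):
    o,d=ray(c,px); return (o+d*((z-o[2])/d[:,2])[:,None])[:,:2]
def tri(c1,p1,c2,p2):
    A=np.zeros((3,3));b=np.zeros(3);Ms=[]
    for c,p in((c1,p1),(c2,p2)):
        o,d=ray(c,p);d=d[0]/np.linalg.norm(d[0]);M=np.eye(3)-np.outer(d,d);A+=M;b+=M@o
    return np.linalg.solve(A,b)
def biggest(m,k=3):
    m=cv2.morphologyEx(m.astype(np.uint8),cv2.MORPH_CLOSE,np.ones((k,k)))
    cs,_=cv2.findContours(m,0,cv2.CHAIN_APPROX_NONE); return max(cs,key=cv2.contourArea)[:,0]
E
python3 - <<'E'
from h import *
C={n:env.capture(n) for n in("top","scene")}
import pickle;pickle.dump(C,open("c0.pkl","wb"))
for n,c in C.items():
    im=c["color"];hsv=cv2.cvtColor(im,cv2.COLOR_RGB2HSV);H,S,V=cv2.split(hsv)
    R={"top":dict(old=(115,145,165,100),new=(375,110,85,170)),"scene":dict(old=(340,115,145,110),new=(160,150,75,160))}[n]
    for r,(x,y,w,h) in R.items():
        w0=np.zeros(H.shape,bool);w0[y:y+h,x:x+w]=1
        m=w0&((H>100)&(H<130)&(S>120)&(V>50) if r=="old" else (S<50)&(V>150))
        b=biggest(m,5 if r=="new" else 9) 
        for z in(0,15):
            q=cv2.minAreaRect(onz(C[n],b,z).astype(np.float32)); print(n,r,z,np.round(q[0],1),np.round(q[1],1),round(q[2],2))
        o=biggest(w0&(H>3)&(H<18)&(S>150)&(V>120)); print("  handle px",o.mean(0))
        cv2.imwrite(f"pics/{n}_{r}.png",cv2.resize(im[y:y+h,x:x+w,::-1],None,fx=4 if r=="old" else 3.5,fy=4 if r=="old" else 3.5,interpolation=cv2.INTER_CUBIC))
E
python3 -c "
import cv2,numpy as np
a=cv2.imread('pics/top_old.png');b=cv2.imread('pics/scene_old.png');print(a.shape,b.shape)
a=cv2.imread('pics/top_new.png');b=cv2.imread('pics/scene_new.png');cv2.imwrite('pics/new.png',np.hstack([a[:560],b[:560]]))"
```

```text
top old 0 [509.  221.7] [ 71.6 302.4] 18.68
top old 15 [506.6 218.4] [ 70.5 297.9] 18.68
  handle px [259.78947368 175.26315789]
top new 0 [ 514.2 -233.3] [ 74.5 305.5] 76.35
top new 15 [ 511.6 -229.9] [ 73.4 301. ] 76.35
  handle px [406.48333333 259.41666667]
scene old 0 [499.1 225. ] [ 78.3 311.7] 18.58
scene old 15 [512.5 215.9] [ 76.7 305.1] 18.58
  handle px [366.01075269 192.19354839]
scene new 0 [ 504.  -232.2] [ 75.2 308. ] 76.35
scene new 15 [ 517.3 -231.5] [ 73.6 301.5] 76.35
  handle px [202.70754717 165.61320755]
(400, 660, 3) (440, 580, 3)
```

View pics/top_old.png

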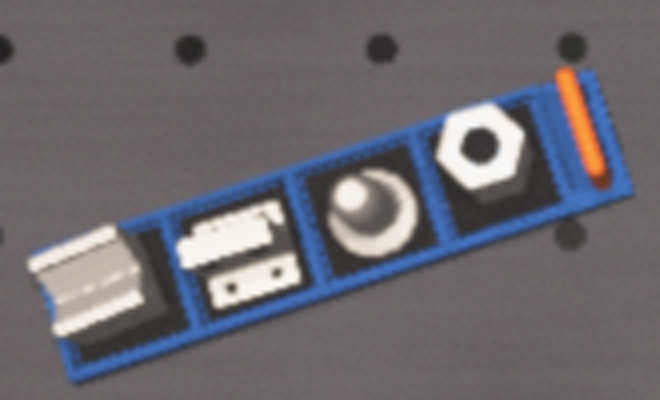

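View pics/scene_old.png

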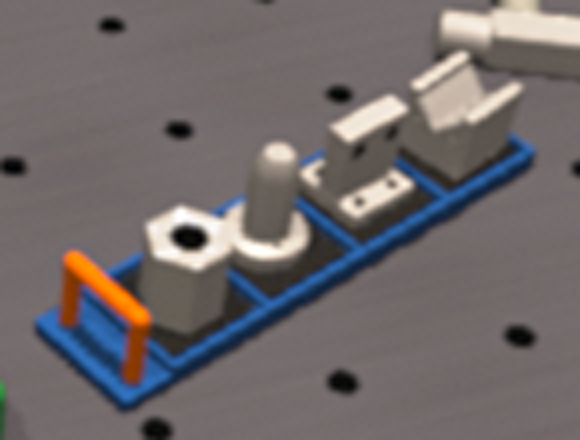

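View pics/new.png

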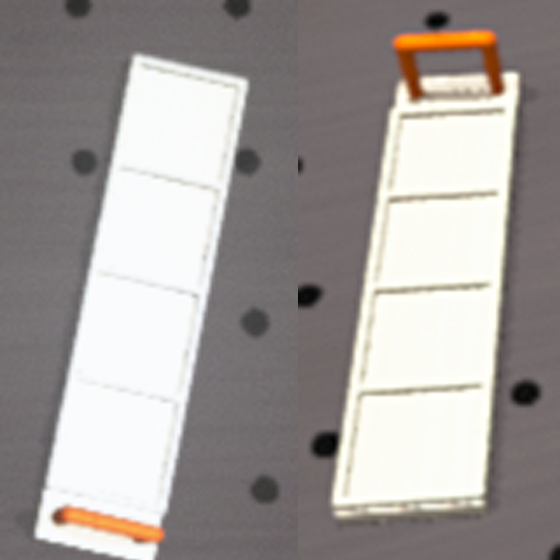

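The crops show that the bay row is not centred in the tray outline: there is an extra apron at the handle end. So I'll take each origin from the middle rib (y=0), using the ribs in both views. Part tops in the ×4 crops (top / scene):
- Hex bore: (481,146) / (189,237)
- Pillar tip: (352,190) / (278,150)
- Web top: (225,245) / (370,118)
- V top: (86,281) / (467,87)

```bash
python3 - <<'E'
from h import *
import pickle;C=pickle.load(open("c0.pkl","rb"));t,s=C["top"],C["scene"]
f=lambda o,p,k:np.array(o)+np.array(p)/k
TO=lambda *p:f((115,145),p,4);SO=lambda *p:f((340,115),p,4);TN=lambda *p:f((375,110),p,3.5);SN=lambda x,y:f((160,150),(x-298,y),3.5)
for n,a,b,z in(("hex",(481,146),(189,237),59),("pil",(352,190),(278,150),75),("web",(225,245),(370,118),65),("v",(86,281),(467,87),55)):
    print(n,tri(t,TO(*a),s,SO(*b)).round(1),onz(t,TO(*a),z).round(1),onz(s,SO(*b),z).round(1))
print("old ribs top",[onz(t,[TO(*p)],15).round(1).tolist() for p in((184,271),(307,233),(430,187))])
print("old ribs scene",[onz(s,[SO(*p)],15).round(1).tolist() for p in((249,287),(333,225),(420,178))])
print("new top",[onz(t,[TN(*p)],14).round(1).tolist() for p in((171,178),(148.5,284),(131,391))])
print("new scene",[onz(s,[SN(*p)],14).round(1).tolist() for p in((443,196),(432,288),(421,390))])
for n,T,S in(("old",TO(580,125),SO(107,288)),("new",TN(108,524),SN(446,41))): print("handle",n,tri(t,T,s,S).round(1))
E
```

```text
hex [536.9 138.9  57.1] [[536.2 137.7]] [[538.8 138.9]]
pil [511.6 196.8  76.7] [[511.8 196.9]] [[510.  198.1]]
web [488.2 261.8  61. ] [[487.  259.3]] [[492.2 260.5]]
v [472.2 330.4  51.8] [[471.4 328.4]] [[475.5 328.8]]
old ribs top [[[481.4, 293.2]], [[500.4, 231.8]], [[523.7, 169.9]]]
old ribs scene [[[541.4, 176.2]], [[513.5, 237.6]], [[495.0, 298.9]]]
new top [[[586.6, -250.4]], [[521.9, -233.7]], [[458.0, -220.4]]]
new scene [[[467.2, -218.5]], [[531.2, -234.1]], [[595.4, -249.2]]]
handle old [549.1  91.2  48.4]
handle new [ 379.3 -196.9   48. ]
```

```bash
cat >> h.py <<'E'
D=np.pi/180
def q(th): a=(th+90)*D/2; return [0,np.cos(a),np.sin(a),0]
NO=np.array([525,-233.]);NY=np.array([-.9718,.236]);TN=-103.65
#      x, y, theta, tcp z, bay y
P=dict(vblock=(472.5,329.4,22.7,23,-99),tstop=(489,260.8,15.2,30,-33),hexspacer=(537,138.5,10.5,26,99),pillar=(511.6,197,18.7,31,33))
def pick(n):
    x,y,th,z,b=P[n]
    env.goto([x,y,180],q(th)); env.line_to([x,y,z+45],200); env.line_to([x,y,z],60)
    env.grip(0,30); env.sleep(.2); print(n,"opening",env.current_opening()*87,"F",env.current_gripper_force(),"pos",np.round(env.current_position(),1))
    env.line_to([x,y,z+20],50); env.line_to([x,y,180],200)
def place(n,dy=0):
    z,b=P[n][3:]; x,y=NO+NY*(b+dy)
    env.goto([x,y,180],q(TN)); env.line_to([x,y,z+15],150)
    hit=env.line_to([x,y,z-4],25,threshold=5); p=env.current_position(); print("placed",n,hit,np.round(p,1),env.current_time_s())
    return p
def release(p):
    env.grip(1.0); env.line_to([p[0],p[1],180],150)
def snap(name):
    C={k:env.capture(k) for k in("top","scene")}
    cv2.imwrite(f"pics/{name}.png",np.vstack([cv2.resize(C["top"]["color"][100:280,110:450,::-1],None,fx=1.8,fy=1.8),cv2.resize(C["scene"]["color"][110:310,150:490,::-1],None,fx=1.35,fy=1.35,interpolation=cv2.INTER_CUBIC)[:,:459]] if 0 else [cv2.resize(C["top"]["color"][100:280,110:450,::-1],(680,300)),cv2.resize(C["scene"]["color"][120:310,150:490,::-1],(680,300))]))
    import pickle;pickle.dump(C,open(name+".pkl","wb"))
E
python3 - <<'E'
from h import *
for n,(x,y,th,z,b) in P.items():
    u,v=NO+NY*b
    for Z in(180,z): print(n,Z,[None if j is None else np.round(j,2).tolist() for j in(env.ik([x,y,Z],q(th)),env.ik([u,v,Z],q(TN)),env.ik([u,v,Z],q(TN+180)))])
pick("vblock"); snap("p1")
E
```

```text
vblock 180 [[0.34, 0.47, -1.27, 1.67, 0.46, 1.35, -0.61], [0.57, 0.4, -0.29, 1.44, 0.12, 1.32, -1.54], [0.79, 0.45, -0.59, 1.43, 0.25, 1.34, 1.51]]
vblock 23 [[0.16, 0.57, -1.02, 1.82, 0.55, 1.07, -0.67], [0.55, 0.53, -0.26, 1.59, 0.15, 1.04, -1.56], [0.77, 0.59, -0.56, 1.58, 0.34, 1.08, 1.45]]
tstop 180 [[0.46, 0.35, -1.18, 1.72, 0.33, 1.3, -0.53], [0.63, 0.27, -0.31, 1.61, 0.09, 1.27, -1.51], [0.85, 0.31, -0.59, 1.6, 0.18, 1.28, 1.57]]
tstop 30 [[0.3, 0.5, -1.0, 1.87, 0.48, 1.04, -0.64], [0.6, 0.41, -0.29, 1.75, 0.13, 1.0, -1.55], [0.83, 0.46, -0.57, 1.75, 0.28, 1.02, 1.49]]
hexspacer 180 [[0.57, 0.28, -1.0, 1.72, 0.24, 1.28, -0.3], [0.75, -0.01, -0.35, 1.91, -0.0, 1.24, -1.41], [0.95, 0.0, -0.54, 1.91, 0.0, 1.24, 1.74]]
hexspacer 26 [[0.56, 0.53, -1.04, 1.87, 0.52, 1.05, -0.51], [0.72, 0.17, -0.34, 2.07, 0.07, 0.91, -1.47], [0.94, 0.2, -0.57, 2.06, 0.14, 0.92, 1.62]]
pillar 180 [[0.51, 0.28, -1.06, 1.74, 0.25, 1.28, -0.29], [0.69, 0.13, -0.33, 1.77, 0.05, 1.25, -1.47], [0.91, 0.16, -0.58, 1.76, 0.09, 1.25, 1.64]]
pillar 31 [[0.39, 0.45, -0.95, 1.88, 0.43, 1.03, -0.42], [0.66, 0.29, -0.31, 1.91, 0.11, 0.95, -1.52], [0.89, 0.33, -0.58, 1.91, 0.22, 0.97, 1.54]]
vblock opening 41.876350716467314 F 29.997914331033826 pos [472.1 329.3  23. ]
```

View pics/p1.png

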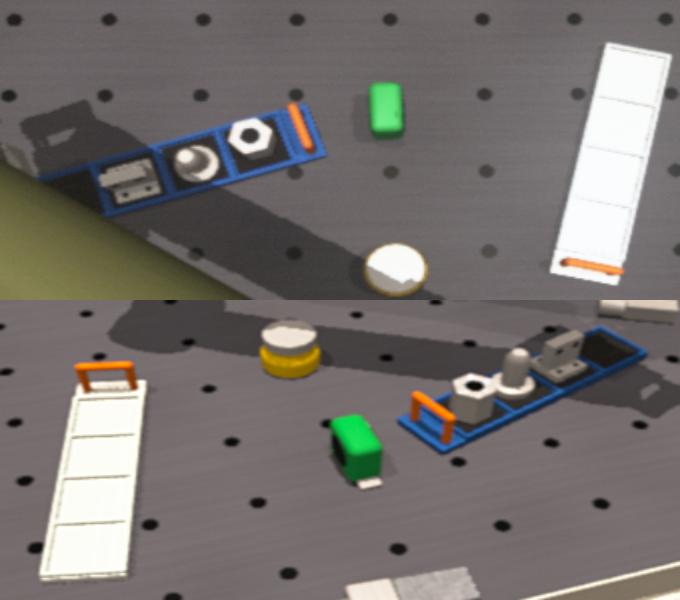

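The V-block is gripped at 41.9 mm wide and lifted. Its bay, at the left end of the old rack (about (70,195) in the top half), is empty, and the other three parts are still upright. Next I'll place it and check.

```bash
python3 - <<'E'
from h import *
p=place("vblock"); release(p); P["tstop"]
x,y,th,z,b=P["tstop"]; env.goto([x,y,180],q(th)); snap("p2"); print(env.current_time_s())
E
```

```text
placed vblock True [ 620.8 -256.4   20. ] 11.5667
15.825
```

View pics/p2.png

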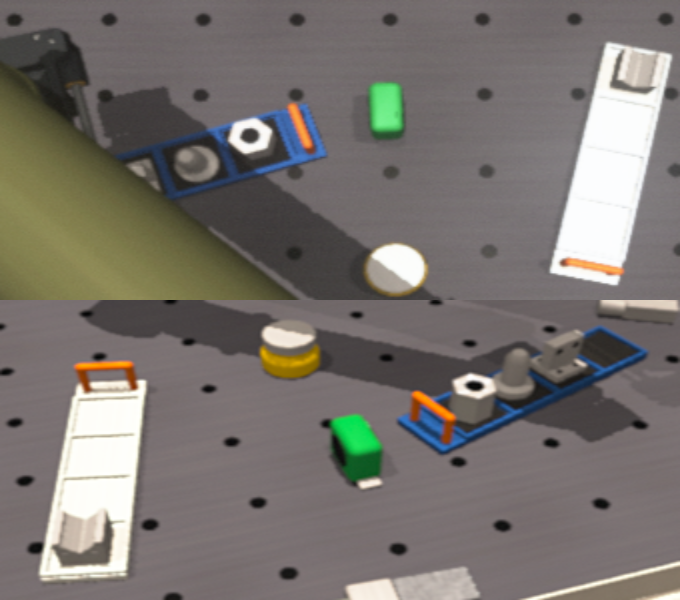

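The V-block is upright in the far bay of the new rack, at (637,70) in the top half. Contact came at exactly the expected floor height. Next: tstop, then pillar and hexspacer, stopping if a grip width is wrong.

```bash
python3 - <<'E'
from h import *
W=dict(tstop=14,pillar=26,hexspacer=38)
for n in W:
    pick(n)
    if abs(env.current_opening()*87-W[n])>2: print("BAD",n);break
    p=place(n)
    if abs(p[2]-(P[n][3]-3))>1.5: print("BAD height");break
    release(p)
else:
    env.goto([300,-560,250],q(-66)); 
snap("p3"); print(env.current_time_s())
E
```

```text
tstop opening 13.793334461173748 F 29.83561939559877 pos [488.8 260.8  30. ]
placed tstop True [ 556.7 -240.8   27. ] 23.9333
pillar opening 25.213879345769104 F 29.994572946010862 pos [510.9 196.8  30.9]
placed pillar True [ 492.5 -225.2   27.9] 35.5083
hexspacer opening 39.26357181530806 F 29.996385626218398 pos [536.5 138.5  26. ]
placed hexspacer True [ 428.4 -209.6   22.9] 46.4167
50.1833
```

View pics/p3.png

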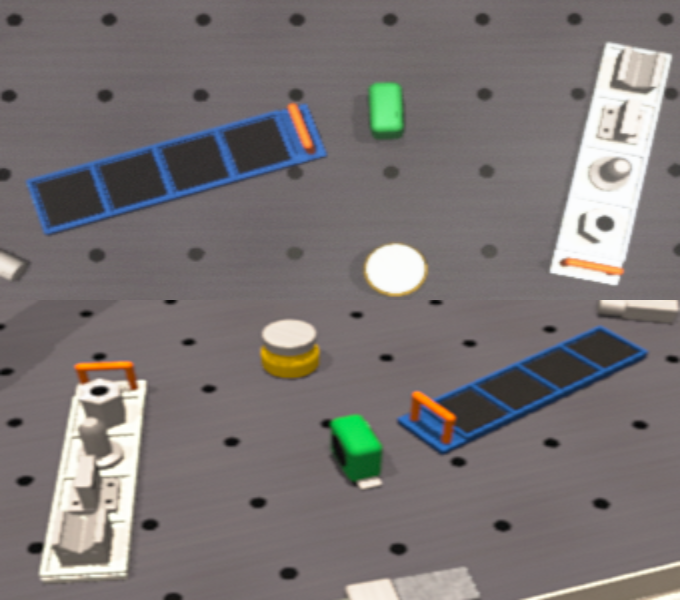

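All four parts stand upright in the new rack. From the handle they are hexspacer (600,224), pillar (613,170), tstop (620,120) and vblock (637,70). Every one touched down at floor height, and the bay walls allow less play than the 15 mm tolerance.

```bash
python3 -c "
from workcell import env
print(env.hand_in())"
```

```text
the job is handed in; nothing more can be done
None
```

I moved all four parts to the new rack in the same order from the handle (hexspacer, pillar, tstop, vblock), all upright on their bay floors, and handed the job in at about 50 s; no verdict was returned.

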